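Hang the hand grinder on the sprung hook

ROBOT

A 7-joint arm with a two-finger parallel gripper is mounted at the origin on the work surface. World frame = base frame: x ahead of the robot, y to its left, z up, the work surface at z = 0. Lengths are in mm, angles in rad, forces in N, time in s.
With the tool pointing down it reaches from about 400 to 875 mm from the base axis. Payload 4.4 kg.
Tool frame: the origin (TCP) lies where the fingers leave the gripper's body, on its centre line; the fingertips stand 73 mm ahead of it and the grasp point (between the pads) lies 54 mm ahead of it; z points along the fingers, y is the line along which they close (so a half turn about z gives the same grasp; the last joint's range is limited). The gripper opens to 85 mm and grips with 20 to 120 N. Pads are 22 mm wide; open, the fingers measure 114 mm over their backs; the gripper's body (76 mm by 85 mm) begins 54 mm behind the grasp point. The pads swing forward as they close: fully open they stand 13 mm farther back than shut.
Start: joints at [-1.226, 0.628, 0.038, 1.517, -0.027, 0.996, -0.02], TCP at [259.553, 595.944, 303.913] pointing down, gripper open.
Joint ranges: [-3.06, 3.06], [-0.37, 2.12], [-1.25, 1.32], [0.18, 2.47], [-1.1, 4.24], [0.23, 1.98], [-2.94, 2.94]. Speed limits (rad/s): [2.57, 2.57, 3.14, 3.14, 3.14, 3.14, 3.14].

INTERFACE

Orientations are given as [roll, pitch, yaw] about the fixed x, y, z axes, in that order (R = Rz(yaw) Ry(pitch) Rx(roll)).
In Python, from cell import ctrl gives the robot as it stands.
- The arm moves only by the tool send_rows, never from a script. Its argument "rows" is a list that holds one entry, the list of rows, each a list of 6 numbers: the shift along the tool's x, y, z in cm, then the turn, a rotation vector about the tool's x, y, z in rad. In form: [[[tx, ty, tz, wx, wy, wz], ...]]. A call has 1 to 10 rows; each row is the pose to reach, as a shift and turn from the pose commanded when the call began, along the tool's axes at that moment; what a row does not reach only later rows make up. A row lasts 1/10 s, in which the tool goes at most 50 mm and 8.59 degrees, less where a joint would pass 70% of its speed; a pose out of reach is approached as far as the arm can. A call with a gripper value outside its range is refused whole. "grip" is the closure in counts, from 0 (fully open) to 255 (shut), set as the call begins (left out, the last holds). The fingers move at their own pace and stop on an object; the grip force is fixed at half the most. Time passes only in rows, so rows that repeat a pose let the fingers close. It gives the time, the measured TCP pose, the force, the opening and the grip force at its end, in the units of the state.
- ctrl.read_state(): the state, without advancing time (a new reading comes with each control period).
- ctrl.get_image(name): name is "scene" or "top" or "wrist"; returns a dict with "pixels" (400x640x3 uint8, red, green, blue), "fx", "fy", "cx", "cy" (pixels), "D" ([k1, k2, p1, p2, k3] as OpenCV has them; the pictures are not rectified), "extrinsics" (4x4, takes a point from camera to world coordinates); the wrist camera has in their place "mount" (4x4, takes a point from camera to tool coordinates, whose origin is the TCP and whose axes are the flange's). Camera axes: x right, y up, looking along -z (the intrinsics and any distortion apply to the point x, -y, -z); pixel columns grow to the right and rows downward; lengths in mm; the calibration is good to about 2 mm. A picture is of the moment at which its call begins: read the wrist's pose just before it. There is no depth.
- ctrl.finish_job(): hands the job in; it is judged then, once.
The state is a dict: "clock": time; "qpos": joint angles; "qd": joint speeds; "tau": joint torques, N m; "eef_pos": TCP position; "tool_rot": TCP orientation; "force": force on the tool from outside, world axes, zero at the start; "torque": the same for the moment, N m; "width": finger opening in mm; "gripper_force": force on a finger pad.
Only numpy, scipy, OpenCV 4.12 (cv2) and the standard library are available. Lean on these libraries where they do the work, as an engineer would, in place of code of your own. Each camera call takes 0.05 s, during which the arm holds its last target. There are 200 camera calls.

TASK

Take the red knob of the sprung hook, pull the hook down to the grinder standing in its sliding wooden holder and swing it in until the spring gate has snapped shut behind the grinder's wire loop. Then ease the hook gently all the way up, never letting it fly, so that the grinder hangs from it clear of the holder, and let go. Push gently on the grinder, do not lift it with the fingers, and leave the other things on the bench alone.

Things in the scene. Friction and masses are not known exactly. Their poses are not given: they have to be found in the camera images.
- balancer: fixed hook stand: 120 mm square steel base, column 24 mm thick, blue drum 64 mm wide on top (385 mm high). Origin: column axis at bench level, z up. A carriage on the column carries a level arm, along the stand's own -x at swing 0; the hook hangs under the arm's end, 200 mm from the column axis.
- carriage (a joint): how far the hook is pulled down, m: 0 at the top, stop at 0.13. A spring pulls it up: about 6 N on the empty hook at the top, about 10 N at 0.1. Let go, it flies up. With the grinder hung it still rises to the top by itself. At 0 the jaw's top is 239 mm above the bench. Take the side push off before rising, or the grinder binds in its hole.
- hookarm (a joint): swing of the arm about the column axis, rad, -0.9 to 0.9, nearly free: 0 with the arm along the stand's -x, growing as the hook moves to the stand's +y. The hook's mouth opens to that side: hooking on is done by swinging in the growing direction.
- knob (a point): red knob on top of the arm's end, over the hook: upright cylinder 24 mm thick, 45 mm high, on a black collar 44 mm wide. This point: on its axis, 30 mm above the collar's top, 15 mm below the knob's top, 83 mm above the top of the hook's jaw. A gripper that holds it should turn with the arm as it swings, or it drags by several N.
- saddle (a point): middle of the steel hook's pocket, 3 mm above its flat jaw, 4.5 mm behind the knob's axis; axes as the arm's (+y: out of the mouth). Hook 10 mm wide in x, jaw 6 mm thick. Along y from here: stem face -11, gate's inner face +11, lip +11 to +17 (3 mm above the jaw), sloping lead-in to +25 (11 mm below the jaw's top). 32 mm free from jaw to arm.
- gate (a joint): brass spring gate across the mouth, rad: 0 shut, 1.2 pushed right in. It hangs from a pin 26 mm above the jaw's top; its end is 1 mm above the lip. A bar pushed in over the lip turns it at about 3 to 7 N, and it drops shut behind the bar only in the last 3 to 9 mm before the stem. Bar's middle best 5 to 8 mm above the jaw's top; lower it drags on the lip, above 10 mm the gate may stay caught on it.
- holder: wooden block, 90 x 90 x 48 mm, origin at its underside, 8 mm above the bench; round hole 32 mm wide, 42 mm deep. It slides on rails at about 1.5 N the way the hook swings, until it meets a red clamped stop 3 to 28 mm on (not measured); also the grinder leans up to 0.08 rad. So the loop gives way by an unknown amount: swing in till the stop, then the gate, then the stem is felt; stop there.
- grinder: hand grinder, about 0.3 kg, nose down in the holder. Origin: centre of its foot, z up its axis. Aluminium nose 30 mm thick, green body 42 mm thick up to z 100 mm, over it a fixed wire loop: round bar 6 mm thick along its own x, middle 135 mm above the foot, legs at x -25 and +25 mm, 32 mm free under the bar. Keep the hook's push on it below 15 N.
- mandrel: steel ring mandrel, a slim cone 120 mm high on a 70 mm disc; bystander, leave alone. Origin: underside.
- tub: white lidded jar, 76 mm wide, 75 mm high; bystander, leave alone. Origin: underside.
- hammer: small hammer lying on the bench; bystander, leave alone. Origin: underside.
- brush: bench brush lying on the bench; bystander, leave alone. Origin: underside.
- dish: white ceramic bowl, 90 mm wide, 30 mm high; bystander, leave alone. Origin: underside.
- pliers: pliers with red handles, 150 mm long, lying flat; bystander, leave alone. Origin: underside.
- anvil: square steel bench block, 70 x 70 x 25 mm; bystander, leave alone. Origin: underside.
Mind the look-alikes: they are no part of the job. There is more than one size of the grinder; the job needs the smallest.

How it is judged:
By the outcome, as a careful person would: the job done as asked, in the order asked, and still so for the second after the job is handed in, with the robot touching nothing.
It also fails if it takes over 69 s, if anything falls off the work surface, if the arm or the gripper's body presses on something with over 40 N, if the wrist force passes 120 N, or if a joint passes its speed limit or range.

## Working session

There is one attempt and no reset: what is moved stays moved. The work goes in short steps, Python scripts to look and compute and a tool call to move; the robot and the scene stay as the last step left them, time stands still between calls to the robot, and variables do not carry over. Pictures are saved under pics/ and viewed, at most 10 in all, crops included, and the job is handed in when it is done.

Besides the shell and the picture viewer there is one more tool, called as name(argument=value, ...), one argument or row to a line, values as JSON. send_rows: Moves the arm, as the interface text tells. Its arguments: {"type":"object","properties":{"rows":{"type":"array","items":{"type":"array","items":{"type":"array","items":{"type":"number"}}}},"grip":{"type":"number"}},"required":["rows"]}

```bash
mkdir -p pics; cat > h.py <<'E'
import numpy as np, cv2
from cell import ctrl
from scipy.spatial.transform import Rotation as R
def snap(name, fn=None):
    s=ctrl.read_state(); im=ctrl.get_image(name)
    if name=="wrist":
        T=np.eye(4); T[:3,:3]=R.from_euler('xyz',s['tool_rot']).as_matrix(); T[:3,3]=s['eef_pos']
        im['extrinsics']=T@np.array(im['mount'])
    if fn: cv2.imwrite('pics/'+fn,im['pixels'][:,:,::-1])
    return im
def ray(im,u,v):
    K=np.array([[im['fx'],0,im['cx']],[0,im['fy'],im['cy']],[0,0,1.]])
    p=cv2.undistortPoints(np.array([[[u,v]]],float),K,np.array(im['D'],float))[0,0]
    E=np.array(im['extrinsics']); d=E[:3,:3]@np.array([p[0],-p[1],-1]); return E[:3,3],d/np.linalg.norm(d)
def onz(im,u,v,z):
    o,d=ray(im,u,v); return o+d*(z-o[2])/d[2]
def tri(a,b):
    (o,d),(p,e)=a,b
    st=np.linalg.lstsq(np.c_[d,-e],p-o,rcond=None)[0]
    x,y=o+d*st[0],p+e*st[1]; return (x+y)/2,np.linalg.norm(x-y)
def proj(im,P):
    E=np.linalg.inv(im['extrinsics']); c=E[:3,:3]@np.array(P,float)+E[:3,3]
    K=np.array([[im['fx'],0,im['cx']],[0,im['fy'],im['cy']],[0,0,1.]])
    return cv2.projectPoints(np.array([[c[0],-c[1],-c[2]]]),np.zeros(3),np.zeros(3),K,np.array(im['D'],float))[0].ravel()
E
python3 - <<'E'
from h import *
a=snap("scene","s1.png"); b=snap("top","t1.png")
for i in (a,b): print(np.round(i['extrinsics'],2).tolist(),i['fx'],i['D'])
s=ctrl.read_state(); print(s)
E
```

```text
[[0.63, -0.59, 0.5, 1220.51], [0.78, 0.48, -0.41, -544.94], [-0.0, 0.64, 0.77, 1208.02], [0.0, 0.0, 0.0, 1.0]] 444.8098750952026 [-0.09658844  0.          0.          0.          0.        ]
[[0.01, 0.99, -0.1, 437.34], [-1.0, 0.01, -0.03, -6.31], [-0.03, 0.1, 0.99, 1313.25], [0.0, 0.0, 0.0, 1.0]] 411.42743381042254 [0.00956767 0.         0.         0.         0.        ]
{'clock': 0.1, 'qpos': array([-1.22578137,  0.62925649,  0.03844122,  1.51826385, -0.02699944,
        0.99631195, -0.02000445]), 'qd': array([-0.00054201, -0.0039178 ,  0.00130897, -0.00098042, -0.00033453,
        0.00073742,  0.00306584]), 'tau': array([ 3.48968271e-03, -5.64520741e+01,  1.23042025e+00, -1.93970042e+01,
        1.12547210e-02,  5.47861186e-03, -2.19460316e-05]), 'eef_pos': array([259.3761919 , 595.52940983, 303.08036011]), 'tool_rot': array([-3.13987090e+00,  1.59647213e-05,  2.73077652e+00]), 'force': array([-0.29908425,  0.27146853, -0.16229396]), 'torque': array([-0.02742655, -0.01308544, -0.02862237]), 'gripper_force': 0.0, 'width': 85.40417759222899}
```

View pics/s1.png

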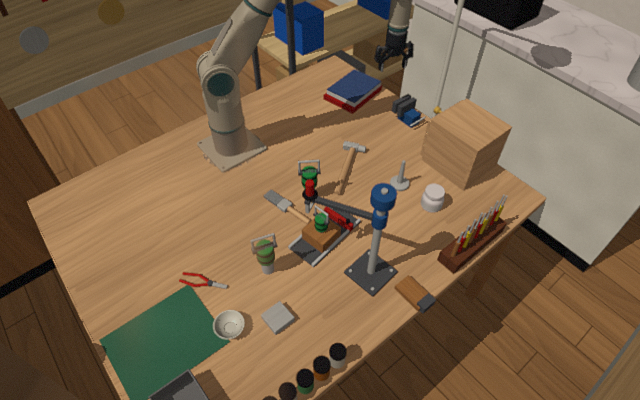

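View pics/t1.png

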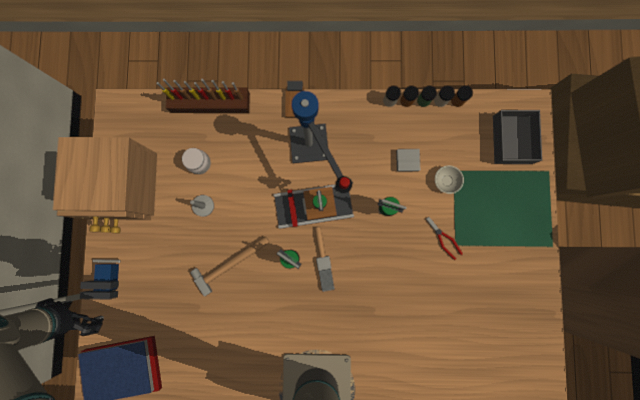

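The scene picture shows the blue drum at (383,195), the red knob at (310,190), the holder with its grinder at (320,228) and the red stop at (340,217). In the top view the drum is at (306,105), the knob at (344,184) and the holder grinder at (320,200).

There are three grinder candidates in the top view: (320,200) in the holder, (390,206) standing free and (290,260) standing free. The one in the sliding holder fits the description. I'll confirm its size in an enlarged crop.

```bash
python3 - <<'E'
import cv2,numpy as np
s=cv2.imread('pics/s1.png');t=cv2.imread('pics/t1.png')
a=cv2.resize(s[150:290,240:410],None,fx=4,fy=4,interpolation=cv2.INTER_CUBIC)
b=cv2.resize(t[90:280,260:420],None,fx=3.1,fy=3.1,interpolation=cv2.INTER_CUBIC)
cv2.imwrite('pics/c1.png',a);cv2.imwrite('pics/c2.png',b)
E
```

```text
(no output)
```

View pics/c1.png

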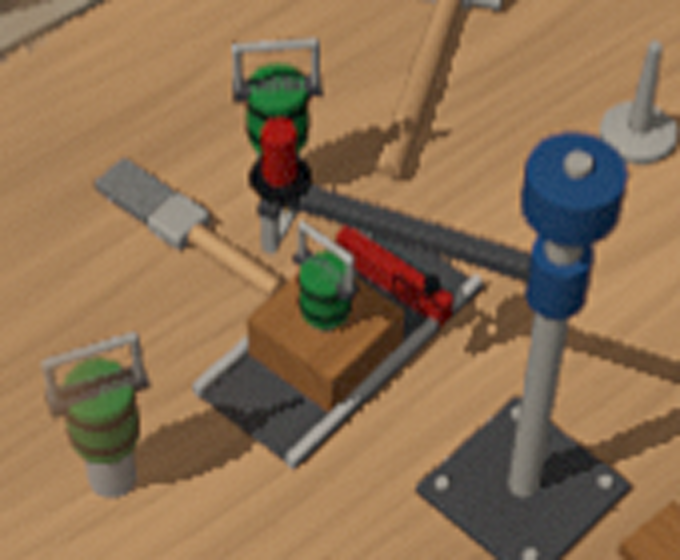

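View pics/c2.png

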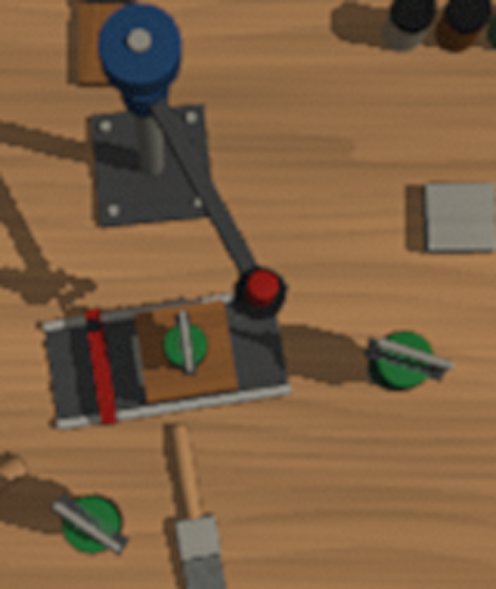

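The enlarged crops confirm it. The grinder in the holder, with its loop at scene (321,211) and top (320,200), has the smallest loop and body. The two free ones are larger, so the holder grinder is the one meant.

```bash
python3 - <<'E'
from h import *
a=snap("scene");b=snap("top")
S=lambda x,y:ray(a,240+(x-1.5)/4,150+(y-1.5)/4)
T=lambda x,y:ray(b,260+(x-1)/3.1,90+(y-1)/3.1)
for n,p,q in [("drum",(578,162),(140,40)),("knobtop",(281,124),(264,285)),("barmid",(326,246),(187,342)),("barA",(300,228),(191,372)),("barB",(352,264),(183,312)),("holder top R corner near",(248,325),(237,390)),("h top far",(404,322),(137,308)),("h near right",(331,374),(222,303))]:
    x,e=tri(S(*p),T(*q)); print(n,x.round(1),round(e,1))
Tz=lambda x,y,z:onz(b,260+(x-1)/3.1,90+(y-1)/3.1,z).round(1)
print("base",[Tz(*p,8) for p in [(90,118),(203,105),(213,215),(98,226)]])
print("rails",[Tz(*p,10) for p in [(45,325),(230,297),(60,425),(288,389)]])
print("block",[Tz(*p,56) for p in [(135,310),(222,303),(237,388),(147,402)]])
print("stop",[Tz(*p,30) for p in [(92,315),(108,418)]])
E
```

```text
drum [762.4  31.1 390.9] 0.9
knobtop [586.5 -64.  342. ] 2.7
barmid [562.9  -5.5 144.1] 2.3
barA [535.5  -9.3 142.7] 2.7
barB [590.3  -1.9 145.9] 1.5
holder top R corner near [525.8 -55.8  45.8] 1.8
h top far [605.7  43.3  49.2] 1.3
h near right [611.4 -39.8  57.9] 2.3
base [array([812.4,  97.6,   8. ]), array([826.8, -20.8,   8. ]), array([709.8, -32.2,   8. ]), array([697.3,  87.3,   8. ])]
rails [array([592.8, 140.2,  10. ]), array([623.6, -50.3,  10. ]), array([490. , 122.6,  10. ]), array([ 529.3, -110. ,   10. ])]
block [array([603.2,  45.5,  56. ]), array([611. , -40.8,  56. ]), array([526.5, -56.2,  56. ]), array([511.8,  32.4,  56. ])]
stop [array([601.1,  90.3,  30. ]), array([496.8,  72.3,  30. ])]
```

send_rows(
  rows=[
    [[0,0,-5,0,0,0],[0,0,-10,0,0,0],[0,0,-15,0,0,0],[-3.7,-3.1,-15,0,0,0.14],[-7.4,-6.2,-15,0,0,0.28],[-11.1,-9.3,-15,0,0,0.42],[-14.8,-12.4,-15,0,0,0.56],[-18.5,-15.5,-15,0,0,0.7],[-22.2,-18.6,-15,0,0,0.84],[-25.9,-21.7,-15,0,0,0.98]],
  ],
)

```text
clock: 1.2
eef_pos: [410.8, 291.6, 454.0]
tool_rot: [3.141, -0.0, 1.745]
force: [0.6, 0.6, -0.1]
width: 85.2
gripper_force: 0.0
```

```bash
cat >> h.py <<'E'
def rel(p,yaw):
    s=ctrl.read_state(); R0=R.from_euler('xyz',s['tool_rot']); R1=R.from_euler('xyz',[np.pi,0,yaw])
    print('clk',s['clock'],'pos',s['eef_pos'].round(1),'rot',s['tool_rot'].round(3),'q',s['qpos'].round(2),'F',s['force'].round(1),'w',round(s['width'],1))
    print('cm',(R0.inv().apply(np.array(p)-s['eef_pos'])/10).round(2),'rv',(R0.inv()*R1).as_rotvec().round(3))
E
python3 -c "
from h import *
rel([586,-64,450],0.5)"
```

```text
clk 1.2 pos [410.8 291.6 454. ] rot [ 3.141 -0.     1.745] q [-0.94  0.28  0.35  1.69 -0.1   1.19 -0.38] F [ 0.6  0.6 -0.1] w 85.2
cm [-38.06  11.09   0.39] rv [-0.    -0.     1.245]
```

send_rows(
  rows=[
    [[-4.2,1.2,0,0,0,0.14],[-8.4,2.4,0,0,0,0.28],[-12.6,3.6,0,0,0,0.42],[-16.8,4.8,0,0,0,0.56],[-21,6,0,0,0,0.7],[-25.2,7.2,0,0,0,0.84],[-29.4,8.5,0,0,0,0.98],[-33.6,9.8,0,0,0,1.12],[-38,11,0.4,0,0,1.24],[-38,11,0.4,0,0,1.24]],
  ],
)

```text
clock: 2.2
eef_pos: [587.0, -67.8, 449.2]
tool_rot: [3.137, 0.003, 0.499]
force: [-1.0, -0.6, -0.1]
width: 85.3
gripper_force: 0.0
```

```bash
python3 -c "
from h import *
rel([586,-64,376],0.5)
i=snap('wrist','w1.png'); print(np.round(i['mount'],2).tolist(),i['fx'],proj(i,[586,-64,340]),proj(i,[563,-5.5,149]))"
```

```text
clk 2.2 pos [587.  -67.8 449.2] rot [3.137e+00 3.000e-03 4.990e-01] q [-0.37  0.5   0.72  1.49 -0.33  1.29 -0.69] F [-1.  -0.6 -0.1] w 85.3
cm [ 0.11 -0.42  7.32] rv [ 0.005  0.003 -0.001]
[[0.0, 0.96, 0.28, 70.25], [1.0, -0.0, 0.0, -0.47], [0.0, 0.28, -0.96, -71.02], [0.0, 0.0, 0.0, 1.0]] 289.6334880162224 [314.14175515 225.96252497] [267.88206795 166.77462518]
```

View pics/w1.png

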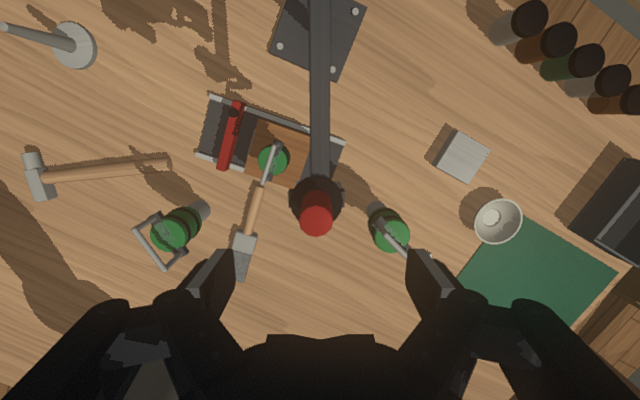

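The wrist view shows the knob top at (316,221), about 5 px from the prediction, with the arm straight up the image and the holder grinder's loop at (272,160). I'll correct by about 4 mm and go down.

send_rows(
  rows=[
    [[0.4,-0.3,1,0,0,0],[0.4,-0.3,3,0,0,0],[0.4,-0.3,5,0,0,0],[0.4,-0.3,6.5,0,0,0],[0.4,-0.3,7.4,0,0,0],[0.4,-0.3,7.4,0,0,0],[0.4,-0.3,7.4,0,0,0]],
  ],
)

```text
clock: 2.95
eef_pos: [588.8, -55.1, 376.3]
tool_rot: [-3.142, -0.001, 0.512]
force: [0.0, -0.4, -0.2]
width: 85.3
gripper_force: 0.0
```

send_rows(
  rows=[
    [[0,0,0,0,0,0],[0,0,0,0,0,0],[0,0,0,0,0,0],[0,0,0,0,0,0],[0,0,0,0,0,0],[0,0,0,0,0,0],[0,0,0,0,0,0],[0,0,0,0,0,0]],
  ],
  grip=255,
)

```text
clock: 3.75
eef_pos: [588.6, -56.2, 376.0]
tool_rot: [3.141, -0.0, 0.511]
force: [-1.0, -1.3, 1.8]
width: 22.2
gripper_force: 58.6
```

```bash
python3 -c "
from h import *
rel([587,-64,280],0.5)
s=ctrl.read_state();print(s['gripper_force'])
i=snap('wrist')
I=cv2.imread('pics/w1.png')
"
```

```text
clk 3.75 pos [588.6 -56.2 376. ] rot [ 3.141 -0.     0.511] q [-0.37  0.55  0.69  1.6  -0.38  1.12 -0.65] F [-1.  -1.3  1.8] w 22.2
cm [-0.52  0.6   9.6 ] rv [ 0.    -0.     0.011]
58.60609531402588
```

send_rows(
  rows=[
    [[0,0,0.8,0,0,0],[0,0,1.8,0,0,0],[0,0,2.8,0,0,0],[0,0,3.8,0,0,0],[0,0,4.8,0,0,0],[0,0,5.8,0,0,0],[0,0,6.8,0,0,0],[0,0,7.8,0,0,0],[0,0,8.6,0,0,0],[0,0,9.2,0,0,0]],
  ],
)

```text
clock: 4.8
eef_pos: [588.3, -57.1, 284.7]
tool_rot: [3.141, -0.0, 0.51]
force: [-5.1, -1.7, 9.2]
width: 22.8
gripper_force: 59.7
```

```bash
python3 -c "
from h import *
rel([588.6,-56.2,280],0.51)
i=snap('wrist','w2.png'); a=snap('scene','s2.png')
A=cv2.resize(a['pixels'][170:250,270:370,::-1],None,fx=8,fy=8,interpolation=cv2.INTER_CUBIC)
u,v=proj(i,[563,-5.5,149]).astype(int);print(u,v)
u0,v0=max(0,u-50),max(0,v-50);print(u0,v0)
B=cv2.resize(i['pixels'][v0:v0+100,u0:u0+130,::-1],None,fx=6,fy=6,interpolation=cv2.INTER_CUBIC)
cv2.imwrite('pics/c3.png',A);cv2.imwrite('pics/c4.png',B[:600])
"
```

```text
clk 4.8 pos [588.3 -57.1 284.7] rot [ 3.141 -0.     0.51 ] q [-0.34  0.64  0.63  1.72 -0.45  0.93 -0.58] F [-5.1 -1.7  9.2] w 22.8
cm [ 0.07 -0.07  0.47] rv [ 0.001 -0.     0.   ]
244 211
194 161
```

View pics/c3.png

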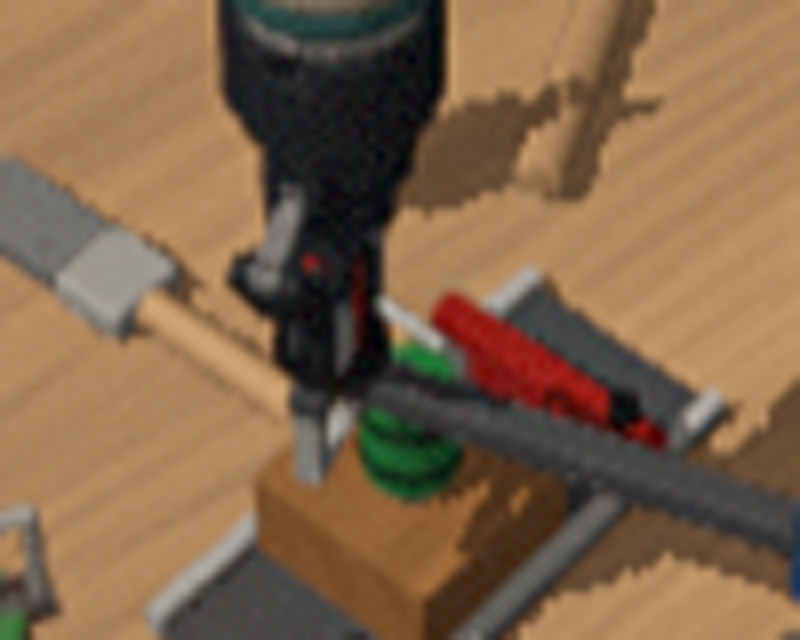

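View pics/c4.png

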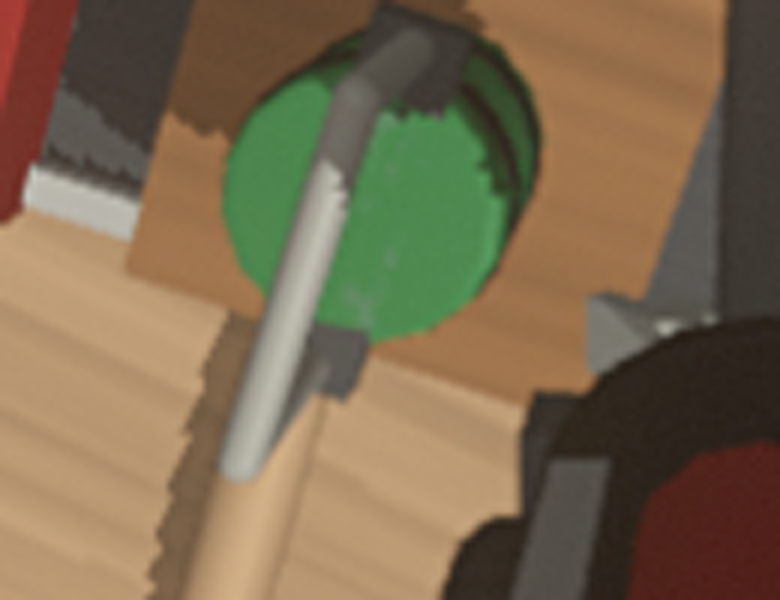

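The scene crop shows the gripper on the knob with the collar under it, and the loop bar at about (420,320) in the crop. The wrist crop shows the whole bar from (238,468) to (360,92), with the hook's lead-in at (610,320) to its right at mid-bar height.

```bash
python3 -c "
from h import *
a=snap('scene');b=snap('top');w=snap('wrist')
def multi(rs):
    A=sum(np.eye(3)-np.outer(d,d) for o,d in rs); y=sum((np.eye(3)-np.outer(d,d))@o for o,d in rs); return np.linalg.solve(A,y)
S=lambda x,y:ray(a,240+(x-1.5)/4,150+(y-1.5)/4)
T=lambda x,y:ray(b,260+(x-1)/3.1,90+(y-1)/3.1)
W=lambda x,y:ray(w,194+(x-2.5)/6,161+(y-2.5)/6)
m=[S(326,246),T(187,342),W(299,280)]
print(multi(m),tri(m[0],m[2]),tri(m[1],m[2]))
e1,e2=[onz(w,194+x/6,161+y/6,149) for x,y in [(238,468),(360,92)]];print(e1,e2,e2-e1)
for z in (120,131,140): print(z,onz(w,194+600/6,161+330/6,z))
rel([588.6,-56.2,280],0.51)
"
```

```text
[562.88360552  -4.59762208 143.38483194] (array([562.03175592,  -3.03388835, 141.21968948]), np.float64(0.43020393263013756)) (array([562.68605968,  -4.77627534, 143.00094243]), np.float64(3.3838386163127088))
[538.30283401  -7.94134214 149.        ] [ 5.90520097e+02 -3.81833349e-01  1.49000000e+02] [52.21726329  7.55950879  0.        ]
120 [567.77260389 -42.44855993 120.        ]
131 [571.58125623 -41.50354262 131.        ]
140 [574.69742633 -40.73034663 140.        ]
clk 5.05 pos [588.4 -57.  285. ] rot [ 3.141 -0.     0.51 ] q [-0.34  0.64  0.63  1.72 -0.45  0.93 -0.58] F [-4.1 -0.6  9.7] w 22.5
cm [ 0.05 -0.06  0.5 ] rv [ 0.001 -0.     0.   ]
```

```bash
cat >> h.py <<'E'
C=np.array([762.4,31.5])
def st():
    s=ctrl.read_state(); p=s['eef_pos']; v=C-p[:2]; b=np.arctan2(v[1],v[0]); t=np.array([-np.sin(b),np.cos(b)])
    print('clk',round(s['clock'],2),'pos',p.round(1),'yaw',round(s['tool_rot'][2],3),'beta',b.round(4),'r',np.linalg.norm(v).round(1),'Ftan',(t@s['force'][:2]).round(1),'Frad',(v@s['force'][:2]/np.linalg.norm(v)).round(1),'Fz',s['force'][2].round(1),'w',round(s['width'],1),'jaw',round(239-376+p[2],1))
    return s,b,np.linalg.norm(v)
def arc(ds,dz=0,yoff=None):
    s,b,r=st(); R0=R.from_euler('xyz',s['tool_rot']); r1=195
    for d in ds:
        q=C-r1*np.array([np.cos(b-d),np.sin(b-d)])
        R1=R.from_euler('xyz',[np.pi,0,(s['tool_rot'][2] if yoff is None else b+yoff)-d])
        print(d,(R0.inv().apply(np.r_[q,s['eef_pos'][2]+dz]-s['eef_pos'])/10).round(2),(R0.inv()*R1).as_rotvec().round(3))
E
python3 -c "
from h import *
arc([.05,.1,.15],-6)"
```

```text
clk 5.05 pos [588.4 -57.  285. ] yaw 0.51 beta 0.4703 r 195.2 Ftan 1.4 Frad -3.9 Fz 9.7 w 22.5 jaw 148.0
0.05 [ 0.08 -0.97  0.6 ] [ 0.001 -0.     0.05 ]
0.1 [ 0.19 -1.94  0.6 ] [ 0.001 -0.     0.1  ]
0.15 [ 0.35 -2.9   0.6 ] [ 0.001 -0.     0.15 ]
```

send_rows(
  rows=[
    [[0,0,0.3,0,0,0],[0,0,0.6,0,0,0],[0.03,-0.4,0.6,0,0,0.02],[0.08,-0.97,0.6,0,0,0.05],[0.13,-1.45,0.6,0,0,0.075],[0.19,-1.94,0.6,0,0,0.1],[0.27,-2.4,0.6,0,0,0.125],[0.35,-2.9,0.6,0,0,0.15],[0.35,-2.9,0.6,0,0,0.15]],
  ],
)

```text
clock: 5.95
eef_pos: [576.9, -29.2, 278.9]
tool_rot: [-3.141, 0.0, 0.36]
force: [-5.5, -1.9, 10.3]
width: 22.2
gripper_force: 59.8
```

```bash
python3 -c "
from h import *
arc([.02,.04,.06,.08,.1])
w=snap('wrist','w3.png');print(proj(w,[563,-4.6,149]))
a=snap('scene','s3.png')"
```

```text
clk 5.95 pos [576.9 -29.2 278.9] yaw 0.36 beta 0.3163 r 195.2 Ftan -0.1 Frad -5.8 Fz 10.3 w 22.2 jaw 141.9
0.02 [ 0.04 -0.39  0.  ] [-0.    0.    0.02]
0.04 [ 0.07 -0.78  0.  ] [-0.    0.    0.04]
0.06 [ 0.1  -1.17  0.  ] [-0.    0.    0.06]
0.08 [ 0.15 -1.55  0.  ] [-0.    0.    0.08]
0.1 [ 0.2  -1.94  0.  ] [-0.   0.   0.1]
[282.78595487 222.84390368]
```

send_rows(
  rows=[
    [[0.02,-0.2,0,0,0,0.01],[0.04,-0.39,0,0,0,0.02],[0.055,-0.58,0,0,0,0.03],[0.07,-0.78,0,0,0,0.04],[0.085,-0.97,0,0,0,0.05],[0.1,-1.17,0,0,0,0.06],[0.125,-1.36,0,0,0,0.07],[0.15,-1.55,0,0,0,0.08]],
  ],
)

```text
clock: 6.85
eef_pos: [572.8, -14.7, 278.9]
tool_rot: [-3.142, 0.0, 0.28]
force: [-5.5, -1.1, 10.4]
width: 22.7
gripper_force: 59.8
```

```bash
cat >> h.py <<'E'
def bar(w):
    # block/green position along the rails: centroid of bright green body
    hsv=cv2.cvtColor(w['pixels'],cv2.COLOR_RGB2HSV); m=cv2.inRange(hsv,(50,90,60),(75,255,255))
    n,l,s,c=cv2.connectedComponentsWithStats(m)
    for k in np.argsort(-s[1:,4])[:3]+1:
        print('green',s[k,4],c[k].round(1),onz(w,*c[k],114).round(1))
E
python3 -c "
from h import *
arc([.02,.04,.06,.08,.1])
bar(snap('wrist','w4.png'))
I=cv2.imread('pics/w3.png')[:,:,::-1]; print('red/green in w3'); hs=None
"
```

```text
clk 6.85 pos [572.8 -14.7 278.9] yaw 0.28 beta 0.2392 r 195.2 Ftan 0.2 Frad -5.6 Fz 10.4 w 22.7 jaw 141.9
0.02 [ 0.04 -0.39 -0.  ] [-0.    0.    0.02]
0.04 [ 0.06 -0.78 -0.  ] [-0.    0.    0.04]
0.06 [ 0.1  -1.17 -0.  ] [-0.    0.    0.06]
0.08 [ 0.14 -1.55 -0.  ] [-0.    0.    0.08]
0.1 [ 0.19 -1.94 -0.  ] [-0.   0.   0.1]
green 638 [537.  273.8] [ 563.  -227.2  114. ]
green 582 [510.7 300.4] [ 530.2 -216.2  114. ]
green 443 [289.2 203.7] [565.4  10.8 114. ]
red/green in w3
```

send_rows(
  rows=[
    [[0.01,-0.13,0,0,0,0.007],[0.025,-0.26,0,0,0,0.013],[0.04,-0.39,0,0,0,0.02],[0.05,-0.52,0,0,0,0.027],[0.06,-0.65,0,0,0,0.033],[0.06,-0.78,0,0,0,0.04],[0.06,-0.78,0,0,0,0.04]],
  ],
)

```text
clock: 7.6
eef_pos: [571.2, -7.2, 278.9]
tool_rot: [3.141, 0.001, 0.24]
force: [-6.1, -1.7, 10.1]
width: 22.4
gripper_force: 59.9
```

```bash
python3 -c "
from h import *
st()
bar(snap('wrist','w5.png'))
"
```

```text
clk 7.6 pos [571.2  -7.2 278.9] yaw 0.24 beta 0.1998 r 195.1 Ftan -0.4 Frad -6.3 Fz 10.1 w 22.4 jaw 141.9
green 676 [549.8 266.5] [ 562.6 -227.8  114. ]
green 626 [524.6 293.5] [ 530.7 -217.   114. ]
green 355 [290.4 203.1] [565.4  17.7 114. ]
```

send_rows(
  rows=[
    [[0.01,-0.13,0,0,0,0.007],[0.025,-0.26,0,0,0,0.013],[0.04,-0.39,0,0,0,0.02],[0.05,-0.52,0,0,0,0.027],[0.06,-0.65,0,0,0,0.033],[0.06,-0.78,0,0,0,0.04],[0.06,-0.78,0,0,0,0.04]],
  ],
)

```text
clock: 8.35
eef_pos: [569.8, 0.5, 278.9]
tool_rot: [3.141, 0.001, 0.2]
force: [-6.1, -1.5, 10.9]
width: 22.6
gripper_force: 59.9
```

```bash
python3 -c "
from h import *
st()
w=snap('wrist','w6.png');bar(w)
I=w['pixels'][:,:,::-1]; J=np.hstack([cv2.imread('pics/w4.png')[120:300,200:350],I[120:300,200:350]]);cv2.imwrite('pics/c5.png',cv2.resize(J,None,fx=2.6,fy=2.6,interpolation=cv2.INTER_CUBIC))
"
```

```text
clk 8.35 pos [5.698e+02 5.000e-01 2.789e+02] yaw 0.2 beta 0.1596 r 195.1 Ftan -0.5 Frad -6.2 Fz 10.9 w 22.6 jaw 141.9
green 657 [562.8 257.8] [ 563.  -227.9  114. ]
green 604 [538.2 286.7] [ 530.3 -217.5  114. ]
green 326 [290.  203.8] [564.3  25.8 114. ]
```

View pics/c5.png

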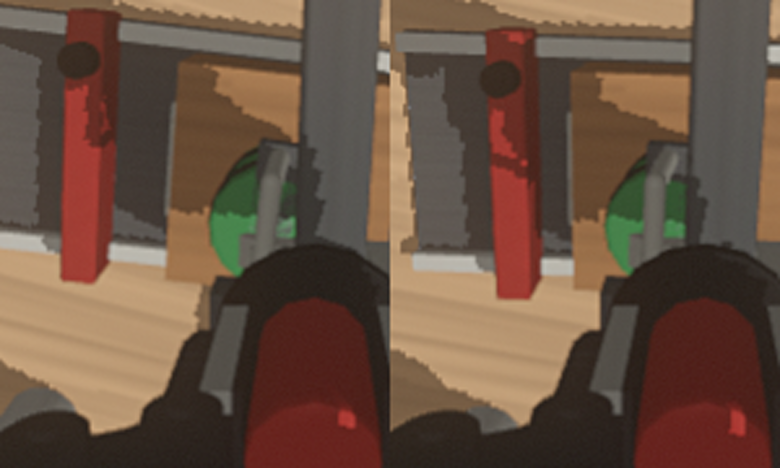

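The crop compares before (left) and now (right). The loop bar sits at the hook's mouth, and the block has moved with it: the gap to the red stop shrank from 55 to 30 px. The block is sliding and about 12 mm remain.

send_rows(
  rows=[
    [[0.01,-0.13,0,0,0,0.007],[0.025,-0.26,0,0,0,0.013],[0.04,-0.39,0,0,0,0.02],[0.05,-0.52,0,0,0,0.027],[0.06,-0.65,0,0,0,0.033],[0.06,-0.78,0,0,0,0.04],[0.06,-0.78,0,0,0,0.04]],
  ],
)

```text
clock: 9.1
eef_pos: [568.7, 8.3, 278.8]
tool_rot: [3.142, 0.001, 0.16]
force: [-6.1, -1.1, 10.6]
width: 22.6
gripper_force: 59.9
```

```bash
cat >> h.py <<'E'
def gap(w):
    hsv=cv2.cvtColor(w['pixels'],cv2.COLOR_RGB2HSV)
    m=(cv2.inRange(hsv,(0,150,60),(8,255,255))|cv2.inRange(hsv,(172,150,60),(180,255,255)))[100:250,150:290]
    n,l,s,c=cv2.connectedComponentsWithStats(m); k=1+np.argmax(s[1:,4]); print('stop',s[k],c[k].round(1)+[150,100])
E
python3 -c "
from h import *
st();w=snap('wrist','w7.png');bar(w);gap(w)
"
```

```text
clk 9.1 pos [568.7   8.3 278.8] yaw 0.16 beta 0.1191 r 195.1 Ftan -0.3 Frad -6.2 Fz 10.6 w 22.6 jaw 141.8
green 671 [576.1 249. ] [ 563.1 -228.5  114. ]
green 613 [552.1 279. ] [ 530.3 -218.   114. ]
green 298 [289.6 204.9] [563.2  34.1 114. ]
stop [  93   34   24  104 1597] [254.9 187.9]
```

send_rows(
  rows=[
    [[0.01,-0.13,0,0,0,0.007],[0.025,-0.26,0,0,0,0.013],[0.04,-0.39,0,0,0,0.02],[0.04,-0.39,0,0,0,0.02]],
  ],
)

```text
clock: 9.55
eef_pos: [568.3, 12.3, 278.7]
tool_rot: [-3.141, 0.002, 0.14]
force: [-6.1, -0.7, 10.5]
width: 22.8
gripper_force: 59.9
```

```bash
python3 -c "
from h import *
st();w=snap('wrist','w8.png');bar(w);gap(w)
"
```

```text
clk 9.55 pos [568.3  12.3 278.7] yaw 0.14 beta 0.0987 r 195.1 Ftan -0.1 Frad -6.2 Fz 10.5 w 22.8 jaw 141.7
green 838 [582.6 247. ] [ 560.7 -229.5  114. ]
green 645 [558.6 274.4] [ 530.9 -217.6  114. ]
green 282 [289.4 205.7] [562.5  38.3 114. ]
stop [  98   53   23   86 1305] [259.1 197.7]
```

send_rows(
  rows=[
    [[0.01,-0.13,0,0,0,0.007],[0.025,-0.26,0,0,0,0.013],[0.03,-0.39,0,0,0,0.02],[0.03,-0.39,0,0,0,0.02]],
  ],
)

```text
clock: 10.0
eef_pos: [567.9, 16.2, 278.7]
tool_rot: [-3.141, 0.002, 0.12]
force: [-6.5, -1.3, 10.4]
width: 22.6
gripper_force: 59.9
```

```bash
python3 -c "
from h import *
st();w=snap('wrist','w9.png');bar(w);gap(w)
"
```

```text
clk 10.0 pos [567.9  16.2 278.7] yaw 0.12 beta 0.0783 r 195.1 Ftan -0.8 Frad -6.6 Fz 10.4 w 22.6 jaw 141.7
green 681 [589.  239.7] [ 563.1 -228.5  114. ]
green 620 [565.5 270.6] [ 530.4 -218.   114. ]
green 273 [289.3 206.1] [562.2  42.4 114. ]
stop [  99   37   25  103 1366] [261.3 190.6]
```

send_rows(
  rows=[
    [[0.01,-0.13,0,0,0,0.007],[0.02,-0.26,0,0,0,0.013],[0.02,-0.39,0,0,0,0.02],[0.02,-0.39,0,0,0,0.02]],
  ],
)

```text
clock: 10.45
eef_pos: [567.8, 19.1, 278.9]
tool_rot: [3.14, 0.002, 0.101]
force: [-6.9, -2.9, 10.3]
width: 22.7
gripper_force: 59.9
```

```bash
python3 -c "
from h import *
st();w=snap('wrist','w10.png');bar(w);gap(w)
"
```

```text
clk 10.45 pos [567.8  19.1 278.9] yaw 0.101 beta 0.0635 r 195.0 Ftan -2.5 Frad -7.1 Fz 10.3 w 22.7 jaw 141.9
green 787 [591.1 235.2] [ 562.4 -226.9  114. ]
green 699 [570.2 265.1] [ 531.4 -217.8  114. ]
green 214 [291.  204.9] [563.9  43.7 114. ]
stop [ 100   38   27  103 1338] [263.6 192. ]
```

send_rows(
  rows=[
    [[0.01,-0.13,0,0,0,0.007],[0.02,-0.26,0,0,0,0.013],[0.02,-0.39,0,0,0,0.02],[0.02,-0.39,0,0,0,0.02]],
  ],
)

```text
clock: 10.9
eef_pos: [567.6, 22.9, 278.8]
tool_rot: [3.14, 0.002, 0.081]
force: [-7.2, -2.4, 10.9]
width: 22.4
gripper_force: 59.9
```

```bash
python3 -c "
from h import *
st();w=snap('wrist','w11.png');bar(w)
"
```

```text
clk 10.9 pos [567.6  22.9 278.8] yaw 0.081 beta 0.0444 r 195.0 Ftan -2.1 Frad -7.3 Fz 10.9 w 22.4 jaw 141.8
green 696 [599.2 229.5] [ 563.1 -228.8  114. ]
green 664 [576.7 261.3] [ 530.7 -218.3  114. ]
green 175 [296.1 202. ] [567.   43.2 114. ]
```

send_rows(
  rows=[
    [[0.01,-0.13,0,0,0,0.007],[0.02,-0.26,0,0,0,0.013],[0.02,-0.39,0,0,0,0.02],[0.02,-0.39,0,0,0,0.02]],
  ],
)

```text
clock: 11.35
eef_pos: [567.4, 26.6, 278.8]
tool_rot: [3.139, 0.002, 0.061]
force: [-6.5, -3.6, 10.3]
width: 22.5
gripper_force: 59.8
```

```bash
python3 -c "
from h import *
st();w=snap('wrist','w12.png');bar(w)
"
```

```text
clk 11.35 pos [567.4  26.6 278.8] yaw 0.061 beta 0.0254 r 195.0 Ftan -3.4 Frad -6.6 Fz 10.3 w 22.5 jaw 141.8
green 747 [605.7 225.2] [ 562.3 -229.8  114. ]
green 691 [584.3 256.9] [ 530.6 -219.8  114. ]
green 172 [300.7 202.4] [567.2  42.9 114. ]
```

send_rows(
  rows=[
    [[0.01,-0.13,0,0,0,0.007],[0.02,-0.26,0,0,0,0.013],[0.02,-0.39,0,0,0,0.02],[0.02,-0.39,0,0,0,0.02]],
  ],
)

```text
clock: 11.8
eef_pos: [567.4, 30.5, 278.9]
tool_rot: [3.139, 0.002, 0.041]
force: [-6.9, -3.3, 12.2]
width: 22.6
gripper_force: 60.0
```

```bash
python3 -c "
from h import *
st()
"
```

```text
clk 11.8 pos [567.4  30.5 278.9] yaw 0.041 beta 0.0052 r 195.0 Ftan -3.3 Frad -6.9 Fz 12.2 w 22.6 jaw 141.9
```

send_rows(
  rows=[
    [[0.01,-0.13,0,0,0,0.007],[0.02,-0.26,0,0,0,0.013],[0.02,-0.39,0,0,0,0.02],[0.02,-0.39,0,0,0,0.02]],
  ],
)

```text
clock: 12.2
eef_pos: [567.4, 34.7, 279.0]
tool_rot: [3.14, 0.002, 0.021]
force: [-7.6, -2.8, 13.1]
width: 22.7
gripper_force: 60.1
```

```bash
python3 -c "
from h import *
st();w=snap('wrist','w14.png');bar(w)
"
```

```text
clk 12.2 pos [567.4  34.7 279. ] yaw 0.021 beta -0.0163 r 195.0 Ftan -2.9 Frad -7.5 Fz 13.1 w 22.7 jaw 142.0
green 732 [618.  213.7] [ 563.1 -229.4  114. ]
green 662 [596.4 247.4] [ 530.4 -218.9  114. ]
green 152 [345.4 203.5] [567.5  13.2 114. ]
```

send_rows(
  rows=[
    [[0.01,-0.1,0,0,0,0.005],[0.01,-0.2,0,0,0,0.01],[0.01,-0.3,0,0,0,0.015],[0.01,-0.3,0,0,0,0.015]],
  ],
)

```text
clock: 12.65
eef_pos: [567.5, 38.7, 279.2]
tool_rot: [-3.141, 0.002, 0.006]
force: [-8.2, -0.7, 14.3]
width: 22.4
gripper_force: 60.4
```

```bash
python3 -c "
from h import *
st()
"
```

```text
clk 12.65 pos [567.5  38.7 279.2] yaw 0.006 beta -0.0367 r 195.0 Ftan -1.0 Frad -8.2 Fz 14.3 w 22.4 jaw 142.2
```

send_rows(
  rows=[
    [[0.01,-0.1,0,0,0,0.005],[0.01,-0.2,0,0,0,0.01],[0.01,-0.2,0,0,0,0.01]],
  ],
)

```text
clock: 12.95
eef_pos: [567.6, 41.3, 278.7]
tool_rot: [-3.141, 0.002, -0.004]
force: [-6.3, -0.6, 11.6]
width: 22.5
gripper_force: 59.9
```

```bash
python3 -c "
from h import *
st();w=snap('wrist','w16.png');bar(w)
"
```

```text
clk 12.95 pos [567.6  41.3 278.7] yaw -0.004 beta -0.0501 r 195.1 Ftan -0.9 Frad -6.3 Fz 11.6 w 22.5 jaw 141.7
green 762 [609.2 240.8] [ 531.  -220.4  114. ]
green 703 [624.3 207.3] [ 562.8 -225.3  114. ]
green 400 [351.7 203.2] [567.5  14.9 114. ]
```

send_rows(
  rows=[
    [[0,-0.1,0,0,0,0.005],[0,-0.2,0,0,0,0.01],[0,-0.2,0,0,0,0.01]],
  ],
)

```text
clock: 13.3
eef_pos: [567.6, 42.6, 278.7]
tool_rot: [3.141, 0.002, -0.014]
force: [-7.3, -2.1, 11.2]
width: 22.4
gripper_force: 59.9
```

```bash
python3 -c "
from h import *
st()
"
```

```text
clk 13.3 pos [567.6  42.6 278.7] yaw -0.014 beta -0.057 r 195.1 Ftan -2.5 Frad -7.1 Fz 11.2 w 22.4 jaw 141.7
```

send_rows(
  rows=[
    [[0,-0.1,0,0,0,0.005],[0,-0.2,0,0,0,0.01],[0,-0.2,0,0,0,0.01]],
  ],
)

```text
clock: 13.6
eef_pos: [567.7, 43.7, 278.8]
tool_rot: [3.14, 0.002, -0.024]
force: [-6.4, -3.3, 11.2]
width: 22.0
gripper_force: 59.9
```

```bash
python3 -c "
from h import *
st();w=snap('wrist','w18.png');bar(w);a=snap('scene','s5.png')
"
```

```text
clk 13.6 pos [567.7  43.7 278.8] yaw -0.024 beta -0.0626 r 195.1 Ftan -3.7 Frad -6.2 Fz 11.2 w 22.0 jaw 141.8
green 800 [612.8 234.7] [ 531.5 -220.4  114. ]
green 648 [626.7 201.9] [ 562.3 -225.1  114. ]
green 423 [352.7 203.3] [567.  16. 114.]
```

send_rows(
  rows=[
    [[0,-0.1,0,0,0,0.005],[0,-0.2,0,0,0,0.01],[0,-0.2,0,0,0,0.01]],
  ],
)

```text
clock: 14.0
eef_pos: [567.7, 44.7, 278.8]
tool_rot: [3.138, 0.001, -0.034]
force: [-7.1, -5.2, 10.2]
width: 22.7
gripper_force: 59.9
```

```bash
python3 -c "
from h import *
st();w=snap('wrist','w19.png');bar(w);a=snap('scene','s6.png')
A=a['pixels'][175:250,275:365,::-1]; B=w['pixels'][120:280,230:410,::-1]
A=cv2.resize(A,(480,400),interpolation=cv2.INTER_CUBIC);B=cv2.resize(B,(450,400),interpolation=cv2.INTER_CUBIC)
cv2.imwrite('pics/c6.png',cv2.resize(np.hstack([A,B]),(800,344)))
"
```

```text
clk 14.0 pos [567.7  44.7 278.8] yaw -0.034 beta -0.0675 r 195.1 Ftan -5.7 Frad -6.7 Fz 10.2 w 22.7 jaw 141.8
green 682 [612.7 232.9] [ 530.4 -219.3  114. ]
green 500 [626.7 196. ] [ 564.9 -223.4  114. ]
green 431 [353.1 203.4] [566.6  16.3 114. ]
```

View pics/c6.png

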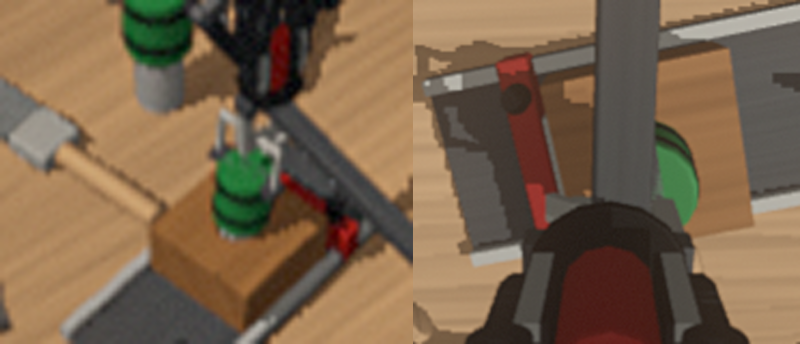

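The crops show the block against the red stop, and the hook's stem inside the loop between its legs. Fz rose to 14 N and dropped as the gate snapped, and the side force then rose again on the stem. I'll take the side push off now.

send_rows(
  rows=[
    [[0,0.15,0,0,0,-0.007],[0,0.3,0,0,0,-0.015],[0,0.45,0,0,0,-0.023],[0,0.6,0,0,0,-0.03],[0,0.75,0,0,0,-0.038],[0,0.9,0,0,0,-0.045],[0,0.9,0,0,0,-0.045]],
  ],
)

```text
clock: 14.8
eef_pos: [567.4, 38.2, 278.7]
tool_rot: [-3.14, 0.002, 0.011]
force: [-6.5, 0.1, 10.0]
width: 22.3
gripper_force: 59.9
```

```bash
python3 -c "
from h import *
st();w=snap('wrist','w20.png');bar(w)
"
```

```text
clk 14.8 pos [567.4  38.2 278.7] yaw 0.011 beta -0.0343 r 195.1 Ftan -0.2 Frad -6.5 Fz 10.0 w 22.3 jaw 141.7
green 682 [622.6 210.5] [ 563.7 -227.7  114. ]
green 667 [603.1 245.4] [ 530.3 -219.3  114. ]
green 371 [350.6 203.4] [567.6  12.8 114. ]
```

send_rows(
  rows=[
    [[0,0.15,0,0,0,-0.007],[0,0.3,0,0,0,-0.015],[0,0.4,0,0,0,-0.02],[0,0.4,0,0,0,-0.02]],
  ],
)

```text
clock: 15.25
eef_pos: [567.3, 34.3, 278.6]
tool_rot: [-3.14, 0.002, 0.031]
force: [-6.6, -0.1, 9.6]
width: 22.7
gripper_force: 59.9
```

```bash
python3 -c "
from h import *
st()
"
```

```text
clk 15.25 pos [567.3  34.3 278.6] yaw 0.031 beta -0.0143 r 195.1 Ftan -0.2 Frad -6.6 Fz 9.6 w 22.7 jaw 141.6
```

send_rows(
  rows=[
    [[0,0,-0.2,0,0,0],[0,0,-0.4,0,0,0],[0,0,-0.6,0,0,0],[0,0,-0.8,0,0,0],[0,0,-1.0,0,0,0],[0,0,-1.2,0,0,0],[0,0,-1.4,0,0,0],[0,0,-1.5,0,0,0]],
  ],
)

```text
clock: 16.05
eef_pos: [567.4, 34.5, 293.2]
tool_rot: [-3.141, 0.002, 0.031]
force: [-4.5, -0.3, 5.5]
width: 23.0
gripper_force: 59.6
```

```bash
python3 -c "
from h import *
st();w=snap('wrist','w21.png');bar(w)
"
```

```text
clk 16.05 pos [567.4  34.5 293.2] yaw 0.031 beta -0.0151 r 195.0 Ftan -0.3 Frad -4.5 Fz 5.5 w 23.0 jaw 156.2
green 751 [603. 213.] [ 561.8 -229.4  114. ]
green 588 [582.2 243.2] [ 530.8 -218.   114. ]
green 314 [348.7 201.9] [565.1   9.1 114. ]
```

The gate force is gone on backing off, and Fz fell by 3–4 N on rising, so the grinder's weight is on the hook. I'll ease it up.

send_rows(
  rows=[
    [[0,0,-0.3,0,0,0],[0,0,-0.6,0,0,0],[0,0,-0.9,0,0,0],[0,0,-1.2,0,0,0],[0,0,-1.5,0,0,0],[0,0,-1.8,0,0,0],[0,0,-2.1,0,0,0],[0,0,-2.4,0,0,0],[0,0,-2.7,0,0,0],[0,0,-3.0,0,0,0]],
  ],
)

```text
clock: 17.1
eef_pos: [567.5, 34.5, 323.0]
tool_rot: [-3.141, 0.002, 0.031]
force: [-4.8, -0.3, 5.3]
width: 22.4
gripper_force: 59.5
```

send_rows(
  rows=[
    [[0,0,-0.3,0,0,0],[0,0,-0.6,0,0,0],[0,0,-0.9,0,0,0],[0,0,-1.2,0,0,0],[0,0,-1.5,0,0,0],[0,0,-1.8,0,0,0],[0,0,-2.1,0,0,0],[0,0,-2.4,0,0,0],[0,0,-2.7,0,0,0],[0,0,-3.0,0,0,0]],
  ],
)

```text
clock: 18.1
eef_pos: [567.6, 34.5, 352.9]
tool_rot: [-3.141, 0.002, 0.031]
force: [-4.4, 0.3, 3.0]
width: 22.5
gripper_force: 59.4
```

```bash
python3 -c "
from h import *
st();w=snap('wrist','w22.png');bar(w)
"
```

```text
clk 18.1 pos [567.6  34.5 352.9] yaw 0.031 beta -0.0156 r 194.8 Ftan 0.2 Frad -4.5 Fz 3.0 w 22.5 jaw 215.9
green 442 [551.4 193.8] [ 564.5 -225.1  114. ]
green 404 [535.7 220.9] [ 531.9 -214.7  114. ]
green 320 [348.6 201.4] [548.6   2.6 114. ]
```

Another 23 mm to the top, slower near the end.

send_rows(
  rows=[
    [[0,0,-0.3,0,0,0],[0,0,-0.6,0,0,0],[0,0,-0.9,0,0,0],[0,0,-1.2,0,0,0],[0,0,-1.5,0,0,0],[0,0,-1.7,0,0,0],[0,0,-1.9,0,0,0],[0,0,-2.1,0,0,0],[0,0,-2.2,0,0,0],[0,0,-2.2,0,0,0]],
  ],
)

```text
clock: 19.15
eef_pos: [567.7, 34.6, 374.8]
tool_rot: [-3.141, 0.002, 0.031]
force: [-5.3, -0.4, 2.3]
width: 22.6
gripper_force: 59.2
```

send_rows(
  rows=[
    [[0,0,-0.05,0,0,0],[0,0,-0.1,0,0,0],[0,0,-0.15,0,0,0],[0,0,-0.15,0,0,0],[0,0,-0.15,0,0,0]],
  ],
)

```text
clock: 19.65
eef_pos: [567.9, 34.6, 375.9]
tool_rot: [-3.141, 0.002, 0.031]
force: [-5.4, -0.5, -1.4]
width: 22.5
gripper_force: 58.9
```

```bash
python3 -c "
from h import *
st()
"
```

```text
clk 19.65 pos [567.9  34.6 375.9] yaw 0.031 beta -0.016 r 194.5 Ftan -0.6 Frad -5.4 Fz -1.4 w 22.5 jaw 238.9
```

send_rows(
  rows=[
    [[0,0,0,0,0,0],[0,0,0,0,0,0],[0,0,0,0,0,0],[0,0,0,0,0,0],[0,0,0,0,0,0],[0,0,0,0,0,0],[0,0,0,0,0,0],[0,0,0,0,0,0],[0,0,0,0,0,0],[0,0,0,0,0,0]],
  ],
  grip=0,
)

```text
clock: 20.65
eef_pos: [568.5, 34.5, 376.4]
tool_rot: [3.142, -0.0, 0.031]
force: [-0.5, 0.3, -0.2]
width: 85.6
gripper_force: 0.0
```

send_rows(
  rows=[
    [[0,0,-0.5,0,0,0],[0,0,-1.5,0,0,0],[0,0,-3,0,0,0],[0,0,-5,0,0,0],[0,0,-7,0,0,0],[0,0,-9,0,0,0],[0,0,-11,0,0,0],[-3,0,-12,0,0,0],[-7,0,-12,0,0,0],[-10,0,-12,0,0,0]],
  ],
)

```text
clock: 21.65
eef_pos: [467.0, 30.4, 497.2]
tool_rot: [-3.141, -0.0, 0.03]
force: [0.3, 0.1, 0.8]
width: 84.9
gripper_force: 0.0
```

```bash
python3 -c "
from h import *
st()
a=snap('scene','s7.png');w=snap('wrist','w23.png')
A=cv2.resize(a['pixels'][130:270,220:400,::-1],(560,435),interpolation=cv2.INTER_CUBIC)
B=cv2.resize(w['pixels'][:300,200:440,::-1],(240,435))
cv2.imwrite('pics/c7.png',np.hstack([A,B]))
"
```

```text
clk 21.65 pos [467.   30.4 497.2] yaw 0.03 beta 0.0036 r 295.4 Ftan 0.1 Frad 0.3 Fz 0.8 w 84.9 jaw 360.2
```

View pics/c7.png

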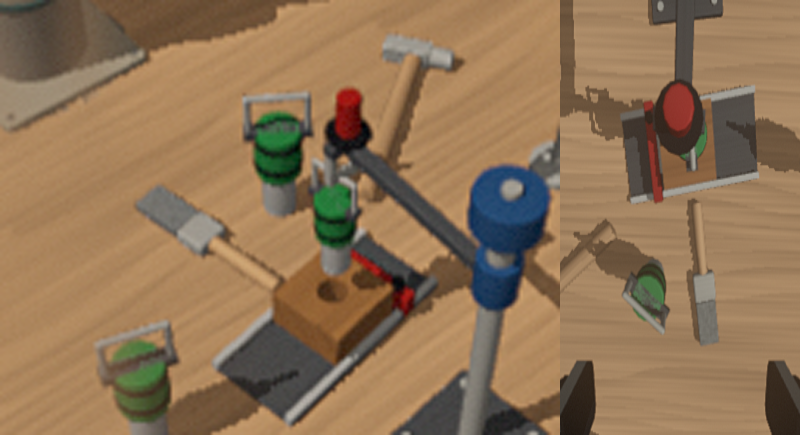

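The picture shows the grinder hanging from the hook at (335,215), clear of the empty hole at (333,290). The knob is free at (348,115) and the other things are where they were. I'll hand it in.

send_rows(
  rows=[
    [[0,0,0,0,0,0],[0,0,0,0,0,0],[0,0,0,0,0,0],[0,0,0,0,0,0],[0,0,0,0,0,0],[0,0,0,0,0,0],[0,0,0,0,0,0],[0,0,0,0,0,0]],
  ],
)

```text
clock: 22.55
eef_pos: [468.6, 31.4, 496.4]
tool_rot: [3.142, 0.0, 0.031]
force: [0.1, -0.7, 0.2]
width: 85.2
gripper_force: 0.0
```

```bash
python3 -c "
from cell import ctrl
print(ctrl.finish_job())"
```

```text
the job is handed in; nothing more can be done
None
```

The job is handed in at 22.6 s: the smallest grinder hangs from the hook at the top, clear of the holder, and the knob is released; the gate snapping shut was read from the forces, not seen directly.

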